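# Shut the contact grill down and leave it standing open

## Robot

A 7-joint arm with a two-finger parallel gripper is mounted at the origin on the work surface. World frame = base frame: x ahead of the robot, y to its left, z up, the work surface at z = 0. Lengths are in m, angles in rad, forces in N, time in s.
With the tool pointing down it reaches from about 0.4 to 0.85 m from the base axis. Payload 4.5 kg.
Tool frame: the origin (TCP) lies between the finger pads; the fingertips stand 19 mm ahead of it and the grasp point (between the pads) is the TCP; z points along the fingers, y is the direction in which the jaws open and shut (so a half turn about z gives the same grasp; the last joint's range is limited). The gripper opens to 88 mm and grips with 3 to 60 N. Pads are 18 mm wide; open, the fingers measure 123 mm over their backs; the gripper's body (75 mm by 187 mm) begins 45 mm behind the grasp point.
Start: joints at [-1.183, 0.689, -0.195, 1.565, 0.157, 0.902, -0.215], TCP at [0.217, 0.586, 0.258] pointing down, gripper open.
Joint ranges: [-3.01, 3.01], [-0.46, 2.08], [-1.47, 1.51], [0.13, 2.56], [-1, 4.14], [0.04, 2.09], [-2.66, 2.66]. Speed limits (rad/s): [2.57, 2.57, 3.14, 3.14, 3.14, 3.14, 3.14].

## Interface

Orientations are given as a unit quaternion [x, y, z, w].
In Python, from plant import status, snapshot, finish_job, cut_out, tip_of gives the robot as it stands. The module is installed in compiled form; this text tells all that it offers.
- The arm moves only by the tool carry_out, never from a script. Its arguments are lists of equal length, an entry for each row: "linear": the shift along the world's x, y, z in m, a list of three; "roll": the turn about the world's z in rad. A call has 1 to 8 rows; each row is the pose to reach, as a shift and turn from the pose measured when the call began; what a row does not reach only later rows make up. A row lasts 1/12 s, in which the tool goes at most 41.7 mm and 7.16 degrees, less where a joint would pass 70% of its speed; a pose out of reach is approached as far as the arm can. A call with a gripper value outside its range is refused whole. "gripper" is the opening, from 0 (shut) to 1 (fully open), set as the call begins (left out, the last holds). The fingers move at their own pace and stop on an object; "grip_force" is the grip in N (left out, the last holds). Time passes only in rows, so rows that repeat a pose let the fingers close. It gives the time, the measured TCP pose, the force and the opening at its end, in the units of the state.
- status.get_state(): the state, without advancing time (a new reading comes with each control period).
- snapshot(name): name is "scene" or "top" or "wrist"; returns a dict with "img" (384x512x3 uint8, red, green, blue), "range_z" (384x512 float32, m along the optical axis (not along the pixel's ray), 0 where there is no reading), "fx", "fy", "cx", "cy" (pixels), "world_from_camera" (4x4, takes a point from camera to world coordinates). Camera axes: x right, y down, z forward; pixel columns grow to the right and rows downward; lengths in m; the calibration is good to about 2 mm. A picture is of the moment at which its call begins.
- finish_job(): hands the job in, once; it reports no verdict.
Trained networks look in a picture, given as the dict that the camera call returned (one of the last four; its "shot" number tells which), for a name from the list of things; names that differ only in an ending like _2 or _b are one class to them, and where a whole thing is asked for, a point or a joint stands for the part that bears it (a point fixed in the world has none). Each returns a list of dicts, best first, with "confidence" (0 to 1); they miss things now and then, are a little off and sometimes report something else, mostly with a low value. They report only what shows in the picture. A call takes as long as a camera call.
- cut_out(picture, query): "region" (384x512 bool, what is visible of it) and "pixel" ([column, row] in pixels, amid what is visible of it).
- tip_of(picture, query): "pixel" ([column, row] in pixels: a listed point, or the origin of a listed thing).
The state is a dict: "clock": time; "q": joint angles; "qd": joint speeds; "joint_torque": joint torques, N m; "tool_pos": TCP position; "eef_rot": TCP orientation; "contact_force": force on the tool from outside, world axes, zero at the start; "moment": the same for the moment, N m; "opening": opening from 0.0 (shut) to 1.0 (fully open).
Only numpy, scipy, OpenCV 4.12 (cv2) and the standard library are available. Lean on these libraries where they do the work, as an engineer would, in place of code of your own. Each camera call takes 0.05 s, during which the arm holds its last target.

## Task

Shut the contact grill down for cleaning: press the red stop button on its side console right in and let it come back, then push the grill's hinged upper plate up by its front bar, past its balance point, so that it goes over and stays raised against its stop on its own. Only touch and push with the fingertips or the outside of the fingers: do not squeeze the bar or shove hard at it, do not fling the plate up, do not press the green start button, and leave the other things on the table where they stand.

Things in the scene. Friction and masses are not known exactly. Their poses are not given: they have to be found in the camera images.
- grill: The fixed contact grill. Origin on the table, under the middle; x points to its back, y to its left. Steel base: front face at x -90 mm, 280 mm wide, 75 mm high; a tray pull stands 16 mm out of it. Black control console along the right side, top 90 mm high, y -237 to -147 mm. Two steel brackets 132 mm high carry the hinge at the back.
- bar (a point): Middle, on the axis, of the front bar of the upper plate: black, round, 22 mm diameter, 190 mm long, with thin steel ends to the yoke arms (242 mm over all), parallel to the hinge. Shut, it is 210 mm above the table, 210 mm in front of the hinge and 105 mm higher; the plate's top under it is 138 mm above the table; the space under and before the bar is free.
- plate: The grill's hinged upper plate with its yoke. Origin at the middle of the hinge line at the back of the grill, 105 mm above the table; x points to the back (level when shut), y along the hinge to the grill's left. Plate 220 x 200 x 48 mm, hung from two flat arms (118 mm either side of the middle) that rise forward from the hinge to the front bar, 235 mm from the hinge.
- plate_angle (a joint): Opening angle of the upper plate (rad): 0 shut, grows as the bar rises and goes back on its arc of 235 mm radius about the hinge; 1.13 = open stop. Round counterweight behind the hinge. Below the balance point, about 0.56 rad (bar 305 mm above the table), it falls shut; past it, it falls slowly to the stop and stays. Moving the bar from shut takes 4 to 8 N along the arc, less as it rises.
- stop_top (a point): Centre of the top face of the red stop button: 28 mm diameter, pressed straight down, 112 mm above the table when out, in a black collar 44 mm wide and 10 mm lower. It stands on the grill's right-hand console, at x -55, y -192 mm of the grill.
- stop (a joint): Travel of the red stop button (m): 0 = out, 0.006 = fully in; it springs back when let go and takes 5 N fully in.
- start (a joint): Travel of the green start button (m), of the same size and height as the red one and 65 mm behind it on the console; 0 = out, 0.006 = fully in. To be left alone.
- shaker: Glass shaker with steel top, 54 mm diameter, 115 mm high, beside the grill. Bystander; origin at the centre of its underside.
- mug: Blue mug, 80 mm diameter, 90 mm high, beside the grill. Bystander; origin at the centre of its underside.
- potato_a: Unpeeled potato, about 80 x 62 x 52 mm, near the grill's front left. Bystander; origin under it.
- potato_b: Unpeeled potato, about 90 x 68 x 57 mm, on the green board. Bystander; origin under it.
- peeler: Orange potato peeler, 165 mm long, 18 mm high, on the green board. Bystander; origin near the middle, underneath.
- bowl: Steel bowl, 190 mm diameter, 75 mm high. Bystander; origin at the centre of its underside.

How it is judged:
By the outcome, as a careful person would: the job done as asked, in the order asked, and still so for the second after the job is handed in, with the robot touching nothing.
It also fails if it takes over 48 s, if anything falls off the work surface, if the arm or the gripper's body presses on something with over 40 N, if the wrist force passes 120 N, or if a joint passes its speed limit or range.

## Working session

There is one attempt and no reset: what is moved stays moved. The work goes in short steps, Python scripts to look and compute and a tool call to move; the robot and the scene stay as the last step left them, time stands still between calls to the robot, and variables do not carry over. Pictures are saved under pics/ and viewed, and the job is handed in when it is done.

Besides the shell and the picture viewer there is one more tool, called after "Call:" by a JSON object that holds its "name" and its "arguments", one argument or row to a line. carry_out: Moves the arm, as the interface text tells. Its arguments: {"type":"object","properties":{"linear":{"type":"array"},"roll":{"type":"array"},"gripper":{"type":"number"},"grip_force":{"type":"number"}},"required":["linear","roll"]}

```bash
mkdir -p pics; cat > h.py <<'E'
import numpy as np, cv2
from plant import status, snapshot, finish_job, cut_out, tip_of
def save(p,n,marks=()):
    im=cv2.cvtColor(p["img"],cv2.COLOR_RGB2BGR).copy()
    for m in marks: cv2.drawMarker(im,(int(m[0]),int(m[1])),(255,0,255),0,10,1)
    cv2.imwrite("pics/"+n+".png",im)
def w(p,px,z=None):
    u,v=px; c,r=int(round(u)),int(round(v))
    if z is None:
        a=p["range_z"][r-1:r+2,c-1:c+2]; a=a[a>0]; z=np.median(a) if a.size else np.nan
    P=np.array([(u-p["cx"])/p["fx"]*z,(v-p["cy"])/p["fy"]*z,z,1])
    return (p["world_from_camera"]@P)[:3]
def ray_at_z(p,px,h):
    T=p["world_from_camera"];d=T[:3,:3]@np.array([(px[0]-p["cx"])/p["fx"],(px[1]-p["cy"])/p["fy"],1]);o=T[:3,3]
    return o+d*(h-o[2])/d[2]
E
python3 - <<'E'
from h import *
np.set_printoptions(precision=3,suppress=True)
s=status.get_state();print({k:np.round(v,3) for k,v in s.items()})
for n in("scene","top"):
    p=snapshot(n);ms=[]
    for q in("grill","plate","bar","stop_top"):
        for d in tip_of(p,q)[:2]:
            ms.append(d["pixel"]);print(n,q,np.round(d["pixel"],1),round(d["confidence"],2),w(p,d["pixel"]))
    save(p,n+"0",ms)
E
```

```text
{'clock': np.float64(0.0), 'q': array([-1.183,  0.69 , -0.195,  1.566,  0.157,  0.902, -0.215]), 'qd': array([-0.   ,  0.   , -0.001,  0.   ,  0.002,  0.001, -0.   ]), 'joint_torque': array([ -0.   , -52.755,  -1.267, -15.342,  -0.053,   0.006,   0.   ]), 'tool_pos': array([0.216, 0.586, 0.257]), 'eef_rot': array([ 0.176,  0.984, -0.001, -0.   ]), 'contact_force': array([ 0.391,  0.013, -0.115]), 'moment': array([-0.011, -0.071, -0.038]), 'opening': np.float64(1.001)}
scene grill [257.9 219.9] 0.9 [0.695 0.087 0.14 ]
scene plate [230.1 215.6] 0.65 [ 0.715 -0.048  0.08 ]
scene plate [366.2 269.4] 0.56 [0.535 0.472 0.041]
scene bar [273.7 172.5] 0.77 [0.523 0.007 0.221]
scene bar [366.6 271.8] 0.3 [0.526 0.474 0.02 ]
top grill [252.6 203.3] 0.77 [0.579 0.001 0.136]
top plate [258.5 160.1] 0.86 [ 0.745 -0.008  0.073]
top bar [248.1 215.4] 0.58 [0.524 0.011 0.219]
top bar [252.2 204.3] 0.39 [0.576 0.002 0.135]
top stop_top [310.3 226.6] 0.54 [ 0.517 -0.192  0.11 ]
```

View pics/scene0.png

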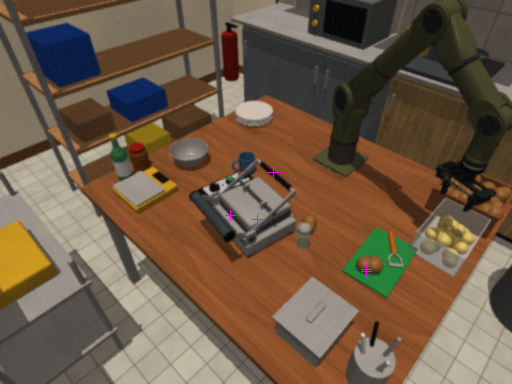

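View pics/top0.png

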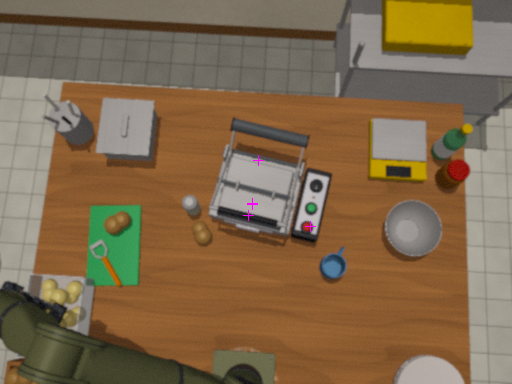

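```bash
python3 - <<'E'
from h import *
np.set_printoptions(precision=4,suppress=True)
p=snapshot("top");print(p["fx"],p["world_from_camera"][:3,3])
im=p["img"];h=cv2.cvtColor(im,cv2.COLOR_RGB2HSV)
box=np.zeros(im.shape[:2],bool);box[165:250,285:335]=1
red=box&((h[...,0]<8)|(h[...,0]>172))&(h[...,1]>150)&(h[...,2]>90)
gr=box&(abs(h[...,0].astype(int)-65)<20)&(h[...,1]>120)
for n,m in(("red",red),("green",gr)):
    v,u=np.nonzero(m);c=(u.mean(),v.mean());print(n,len(u),c,w(p,c),ray_at_z(p,c,.112))
# bar pts by height
V,U=np.mgrid[0:384,0:512];z=p["range_z"];T=p["world_from_camera"]
P=np.stack([(U-p["cx"])/p["fx"]*z,(V-p["cy"])/p["fy"]*z,z],-1)@T[:3,:3].T+T[:3,3]
m=(z>0)&(P[...,2]>.207)&(P[...,2]<.23)&(P[...,0]<.6)&(P[...,0]>.45)&(abs(P[...,1])<.2)
Q=P[m];print(len(Q),Q.min(0),Q.max(0),Q.mean(0))
l=cv2.fitLine(Q[:,:2].astype(np.float32),cv2.DIST_HUBER,0,.01,.01).ravel();print("bar line",l,np.degrees(np.arctan2(l[1],l[0])))
t=(Q[:,:2]-l[2:])@l[:2];print(t.min(),t.max(),l[2:]+l[:2]*(t.min()+t.max())/2)
for q in("shaker","mug","potato_a","potato_b","peeler","bowl"):
    for d in cut_out(p,q)[:2]:
        R=P[d["region"]&(z>0)];print(q,round(d["confidence"],2),np.median(R,0),R.min(0),R.max(0))
x0,y0,x1,y1=190,110,350,270
cv2.imwrite("pics/topz.png",cv2.resize(cv2.cvtColor(im[y0:y1,x0:x1],cv2.COLOR_RGB2BGR),None,fx=3.7,fy=3.7,interpolation=cv2.INTER_CUBIC))
E
```

```text
486.89784870886035 [ 0.27   -0.0359  1.6944]
red 61 (np.float64(306.672131147541), np.float64(226.2622950819672)) [ 0.5179 -0.18    0.1103] [ 0.5176 -0.1799  0.112 ]
green 62 (np.float64(310.6290322580645), np.float64(208.5483870967742)) [ 0.5771 -0.1904  0.1137] [ 0.5774 -0.1906  0.112 ]
521 [ 0.4951 -0.1094  0.2071] [0.5699 0.1305 0.229 ] [0.523  0.0117 0.2168]
bar line [0.1893 0.9819 0.5228 0.0131] 79.089806
-0.12058369425450025 0.12082583276963552 [0.5228 0.0132]
shaker 0.58 [0.5681 0.2077 0.107 ] [0.5505 0.1868 0.016 ] [0.5987 0.2338 0.12  ]
mug 0.97 [ 0.4028 -0.2847  0.011 ] [ 0.3589 -0.3163 -0.0107] [ 0.4704 -0.2374  0.0997]
potato_a 0.89 [0.5002 0.4583 0.0576] [0.462  0.4205 0.0055] [0.5432 0.5086 0.0734]
potato_a 0.62 [0.4832 0.171  0.0422] [ 0.4472  0.1387 -0.0023] [0.526  0.2081 0.0579]
potato_b 0.89 [0.5002 0.4583 0.0576] [0.462  0.4205 0.0055] [0.5432 0.5086 0.0734]
potato_b 0.62 [0.4832 0.171  0.0422] [ 0.4472  0.1387 -0.0023] [0.526  0.2081 0.0579]
peeler 0.88 [0.3697 0.4895 0.0242] [0.2924 0.4294 0.005 ] [0.4418 0.5577 0.0373]
peeler 0.38 [ 0.5487 -0.5578  0.0248] [ 0.4472 -0.6588 -0.0078] [ 0.6356 -0.4474  0.0835]
```

View pics/topz.png

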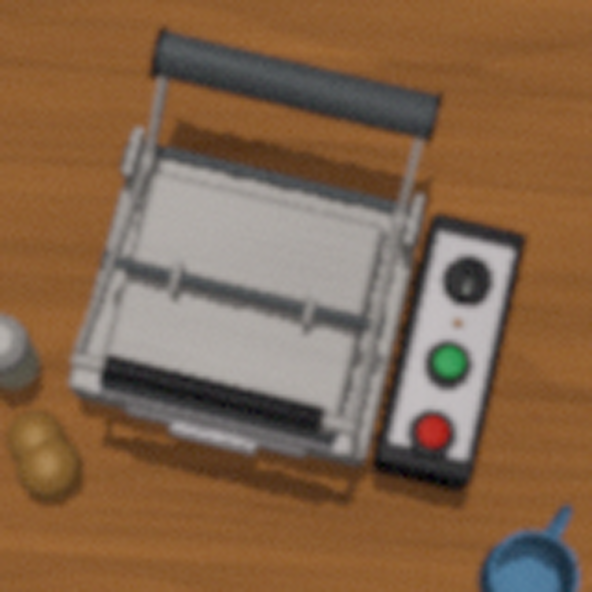

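Call:
{"name": "carry_out", "arguments": {
  "linear": [
    [0.02, -0.02, 0.02],
    [0.04, -0.045, 0.04],
    [0.06, -0.07, 0.055],
    [0.08, -0.1, 0.06],
    [0.1, -0.13, 0.06],
    [0.12, -0.16, 0.06],
    [0.14, -0.19, 0.06],
    [0.16, -0.22, 0.06]
  ],
  "roll": [-0.05, -0.12, -0.2, -0.3, -0.4, -0.5, -0.6, -0.7],
  "gripper": 0,
  "grip_force": 10
}}

```text
clock: 1.52
tool_pos: [0.3772, 0.3648, 0.3181]
eef_rot: [0.505, 0.863, 0.0, 0.0]
contact_force: [0.2, 0.7, 0.2]
opening: 0.419
```

Call:
{"name": "carry_out", "arguments": {
  "linear": [
    [0.02, -0.03, 0.0],
    [0.04, -0.065, 0.0],
    [0.06, -0.1, 0.0],
    [0.08, -0.135, 0.0],
    [0.1, -0.17, 0.0],
    [0.11, -0.205, 0.0],
    [0.12, -0.24, 0.0],
    [0.125, -0.275, 0.0]
  ],
  "roll": [-0.08, -0.17, -0.26, -0.35, -0.44, -0.53, -0.62, -0.7]
}}

```text
clock: 2.18
tool_pos: [0.5033, 0.088, 0.3183]
eef_rot: [0.772, 0.636, 0.001, 0.001]
contact_force: [0.9, -0.6, -0.8]
opening: 0.006
```

Call:
{"name": "carry_out", "arguments": {
  "linear": [
    [0.005, -0.035, 0.0],
    [0.01, -0.07, 0.0],
    [0.015, -0.105, 0.0],
    [0.015, -0.14, 0.0],
    [0.015, -0.175, 0.0],
    [0.015, -0.21, 0.0],
    [0.015, -0.24, 0.0],
    [0.015, -0.265, 0.0]
  ],
  "roll": [0, 0, 0, 0, 0, 0, 0, 0]
}}

```text
clock: 2.85
tool_pos: [0.5179, -0.1799, 0.3185]
eef_rot: [0.773, 0.635, 0.001, 0.001]
contact_force: [-0.1, 0.3, 0.5]
opening: 0.008
```

```bash
python3 - <<'E'
from h import *
np.set_printoptions(precision=4,suppress=True)
s=status.get_state();print(s["tool_pos"],s["eef_rot"],s["contact_force"],s["opening"],s["q"])
p=snapshot("wrist");ms=[]
for q in("stop_top","bar"):
    for d in tip_of(p,q)[:2]: ms.append(d["pixel"]);print(q,np.round(d["pixel"],1),round(d["confidence"],2),w(p,d["pixel"]))
h=cv2.cvtColor(p["img"],cv2.COLOR_RGB2HSV)
for n,m in(("red",((h[...,0]<8)|(h[...,0]>172))&(h[...,1]>150)&(h[...,2]>90)),("green",(abs(h[...,0].astype(int)-65)<20)&(h[...,1]>120))):
    k,l,st,c=cv2.connectedComponentsWithStats(m.astype(np.uint8))
    for i in np.argsort(-st[1:,4])[:2]+1: print(n,st[i],c[i],w(p,c[i]),ray_at_z(p,c[i],.112))
save(p,"wrist0",ms)
E
```

```text
[ 0.5179 -0.1799  0.3185] [0.7725 0.635  0.0008 0.0011] [-0.1117  0.3055  0.5313] 0.007541869429279391 [ 0.1354  0.5158  0.1853  1.7347 -0.1165  0.8991  0.1747]
stop_top [253.  173.1] 0.82 [ 0.5166 -0.1802  0.113 ]
bar [190.2 233. ] 0.17 [ 0.423  -0.2459  0.0865]
red [243 161  24  25 485] [254.3938 172.7402] [ 0.5182 -0.1801  0.1128] [ 0.5182 -0.1803  0.112 ]
green [301 160  25  25 481] [312.8877 172.2079] [ 0.5815 -0.1921  0.1126] [ 0.5816 -0.1922  0.112 ]
```

View pics/wrist0.png

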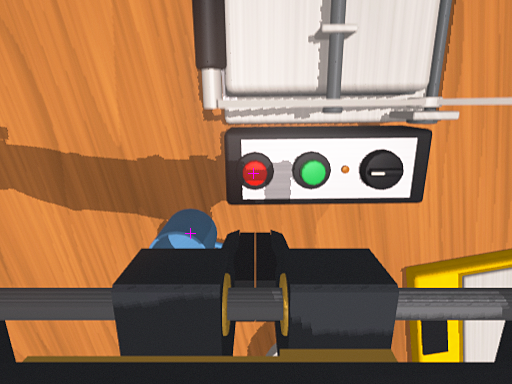

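Call:
{"name": "carry_out", "arguments": {
  "linear": [
    [0, 0, -0.025],
    [0, 0, -0.055],
    [0, 0, -0.085],
    [0, 0, -0.115],
    [0, 0, -0.145],
    [0, 0, -0.165],
    [0, 0, -0.175],
    [0, 0, -0.18]
  ],
  "roll": [0, 0, 0, 0, 0, 0, 0, 0]
}}

```text
clock: 3.67
tool_pos: [0.5176, -0.1776, 0.1371]
eef_rot: [0.773, 0.635, 0.0, -0.0]
contact_force: [0.7, 0.1, 0.4]
opening: 0.004
```

Call:
{"name": "carry_out", "arguments": {
  "linear": [
    [0, 0, -0.003],
    [0, 0, -0.005],
    [0, 0, -0.007],
    [0, 0, -0.009],
    [0, 0, -0.01],
    [0, 0, -0.011],
    [0, 0, -0.012],
    [0, 0, -0.012]
  ],
  "roll": [0, 0, 0, 0, 0, 0, 0, 0]
}}

```text
clock: 4.33
tool_pos: [0.5184, -0.1773, 0.1255]
eef_rot: [0.772, 0.635, 0.001, 0.0]
contact_force: [1.0, 2.4, 3.5]
opening: 0.004
```

Call:
{"name": "carry_out", "arguments": {
  "linear": [
    [0, -0.001, -0.001],
    [0, -0.002, -0.002],
    [0, -0.002, -0.002],
    [0, -0.002, -0.002]
  ],
  "roll": [0, 0, 0, 0]
}}

```text
clock: 4.67
tool_pos: [0.5185, -0.1775, 0.1252]
eef_rot: [0.772, 0.635, 0.002, -0.001]
contact_force: [-1.8, 6.8, 20.0]
opening: 0.006
```

Call:
{"name": "carry_out", "arguments": {
  "linear": [
    [0, 0, 0.005],
    [0, 0, 0.015],
    [0, 0, 0.035],
    [0, 0, 0.06],
    [0, 0, 0.095],
    [0, 0, 0.13],
    [0, 0, 0.165],
    [0, 0, 0.19]
  ],
  "roll": [0, 0, 0, 0, 0, 0, 0, 0]
}}

```text
clock: 5.33
tool_pos: [0.5185, -0.1784, 0.3184]
eef_rot: [0.773, 0.635, 0.003, 0.001]
contact_force: [1.4, 0.5, 0.4]
opening: 0.003
```

```bash
python3 - <<'E'
from h import *
np.set_printoptions(precision=4,suppress=True)
s=status.get_state();print(s["tool_pos"],s["contact_force"])
p=snapshot("wrist")
h=cv2.cvtColor(p["img"],cv2.COLOR_RGB2HSV)
for n,m in(("red",((h[...,0]<8)|(h[...,0]>172))&(h[...,1]>150)&(h[...,2]>90)),("green",(abs(h[...,0].astype(int)-65)<20)&(h[...,1]>120))):
    k,l,st,c=cv2.connectedComponentsWithStats(m.astype(np.uint8))
    i=np.argmax(st[1:,4])+1; print(n,st[i],c[i],w(p,c[i]))
# bar middle: free line via all cams
p=snapshot("top");V,U=np.mgrid[0:384,0:512];z=p["range_z"];T=p["world_from_camera"]
P=np.stack([(U-p["cx"])/p["fx"]*z,(V-p["cy"])/p["fy"]*z,z],-1)@T[:3,:3].T+T[:3,3]
dark=(p["img"].max(2)<60)&(P[...,2]>.2)&(P[...,2]<.232)&(P[...,0]<.57)&(P[...,0]>.46)&(P[...,1]>-.1)&(P[...,1]<.13)
Q=P[dark];print(len(Q),Q.mean(0),Q.max(0),Q.min(0))
E
```

```text
[ 0.5185 -0.1784  0.3184] [1.352  0.4887 0.3837]
red [242 162  24  25 487] [253.5483 174.0678] [ 0.518  -0.1795  0.1121]
green [300 162  25  24 468] [312.2799 173.5684] [ 0.5818 -0.1916  0.112 ]
343 [0.5207 0.0143 0.2174] [0.545  0.1055 0.2274] [ 0.4964 -0.0757  0.2043]
```

Call:
{"name": "carry_out", "arguments": {
  "linear": [
    [-0.01, 0.02, 0],
    [-0.02, 0.045, 0],
    [-0.03, 0.07, 0],
    [-0.04, 0.095, 0],
    [-0.05, 0.12, 0],
    [-0.055, 0.145, 0],
    [-0.055, 0.17, 0],
    [-0.055, 0.195, 0]
  ],
  "roll": [0.1, 0.22, 0.34, 0.46, 0.58, 0.7, 0.82, 0.94]
}}

```text
clock: 6.1
tool_pos: [0.464, 0.0164, 0.3191]
eef_rot: [0.399, 0.917, 0.005, 0.0]
contact_force: [-0.1, -0.2, -0.2]
opening: 0.006
```

Call:
{"name": "carry_out", "arguments": {
  "linear": [
    [-0.005, 0.003, -0.01],
    [-0.005, 0.005, -0.03],
    [-0.005, 0.005, -0.05],
    [-0.005, 0.005, -0.07],
    [-0.005, 0.005, -0.085],
    [-0.005, 0.005, -0.1],
    [-0.005, 0.005, -0.11],
    [-0.005, 0.005, -0.114]
  ],
  "roll": [0.11, 0.22, 0.33, 0.44, 0.54, 0.61, 0.64, 0.64]
}}

```text
clock: 6.77
tool_pos: [0.4574, 0.0207, 0.2031]
eef_rot: [0.09, 0.996, 0.004, -0.004]
contact_force: [0.2, -0.8, 0.3]
opening: 0.004
```

```bash
python3 - <<'E'
from h import *
np.set_printoptions(precision=4,suppress=True)
s=status.get_state();print(s["tool_pos"],s["eef_rot"],s["contact_force"],s["opening"],s["q"])
p=snapshot("wrist");save(p,"wrist1");p=snapshot("scene")
cv2.imwrite("pics/sc1.png",cv2.resize(cv2.cvtColor(p["img"][90:270,170:400],cv2.COLOR_RGB2BGR),None,fx=3.2,fy=3.2))
E
```

```text
[0.4574 0.0207 0.2031] [ 0.0901  0.9959  0.0038 -0.0036] [ 0.2331 -0.7987  0.274 ] 0.004029779565145392 [ 0.0102  0.5789 -0.2315  2.1053  0.2507  0.4877  0.9827]
```

View pics/wrist1.png

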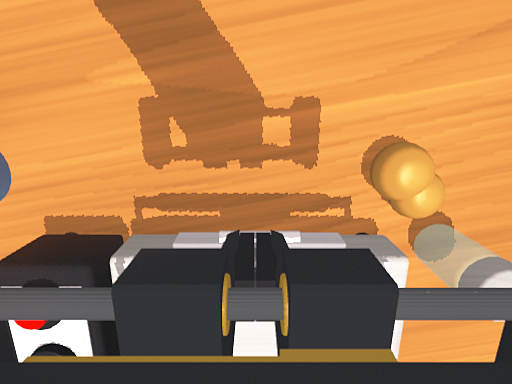

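View pics/sc1.png

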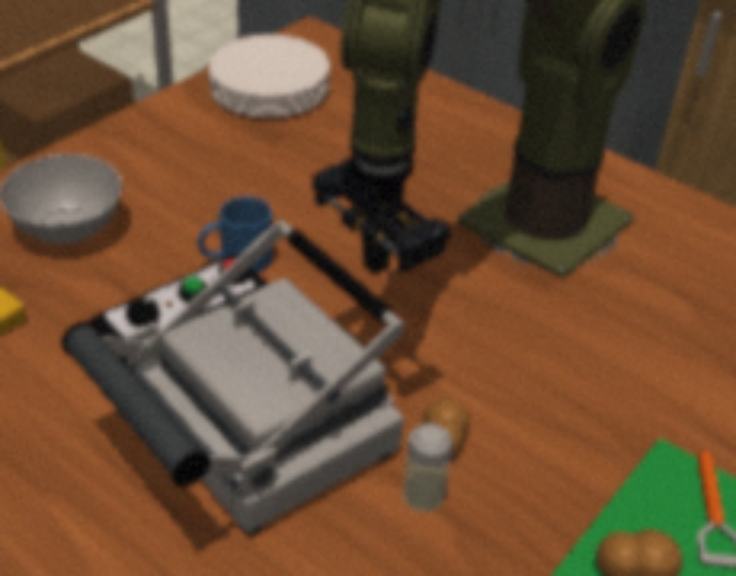

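Call:
{"name": "carry_out", "arguments": {
  "linear": [
    [0.01, -0.002, 0],
    [0.018, -0.003, 0],
    [0.025, -0.005, 0],
    [0.03, -0.006, 0],
    [0.034, -0.007, 0],
    [0.037, -0.007, 0],
    [0.039, -0.007, 0],
    [0.039, -0.007, 0]
  ],
  "roll": [0, 0, 0, 0, 0, 0, 0, 0]
}}

```text
clock: 7.53
tool_pos: [0.4974, 0.014, 0.2041]
eef_rot: [0.091, 0.996, 0.004, -0.003]
contact_force: [0.4, 0.6, 0.1]
opening: 0.007
```

Call:
{"name": "carry_out", "arguments": {
  "linear": [
    [0.002, 0, 0],
    [0.003, -0.001, 0.001],
    [0.004, -0.001, 0.002],
    [0.005, -0.001, 0.003],
    [0.006, -0.001, 0.004],
    [0.007, -0.001, 0.006]
  ],
  "roll": [0, 0, 0, 0, 0, 0]
}}

```text
clock: 8.03
tool_pos: [0.5018, 0.0129, 0.2093]
eef_rot: [0.091, 0.996, 0.003, -0.006]
contact_force: [-5.4, -0.1, -4.3]
opening: 0.005
```

Call:
{"name": "carry_out", "arguments": {
  "linear": [
    [0.004, -0.001, 0.005],
    [0.007, -0.001, 0.01],
    [0.01, -0.002, 0.015],
    [0.013, -0.002, 0.02],
    [0.016, -0.003, 0.025],
    [0.019, -0.003, 0.03],
    [0.022, -0.004, 0.034],
    [0.025, -0.005, 0.038]
  ],
  "roll": [0, 0, 0, 0, 0, 0, 0, 0]
}}

```text
clock: 8.7
tool_pos: [0.5207, 0.0086, 0.2462]
eef_rot: [0.09, 0.996, 0.003, -0.012]
contact_force: [-13.0, 3.3, 3.2]
opening: 0.007
```

```bash
cat > bar.py <<'E'
from h import *
np.set_printoptions(precision=4,suppress=True)
s=status.get_state();print(s["clock"],s["tool_pos"],s["contact_force"])
import sys
p=snapshot("scene")
cv2.imwrite("pics/%s.png"%sys.argv[1],cv2.resize(cv2.cvtColor(p["img"][90:270,170:400],cv2.COLOR_RGB2BGR),None,fx=3.2,fy=3.2))
E
python3 bar.py sc2
```

```text
8.7 [0.5207 0.0086 0.2462] [-13.0401   3.303    3.1668]
```

View pics/sc2.png

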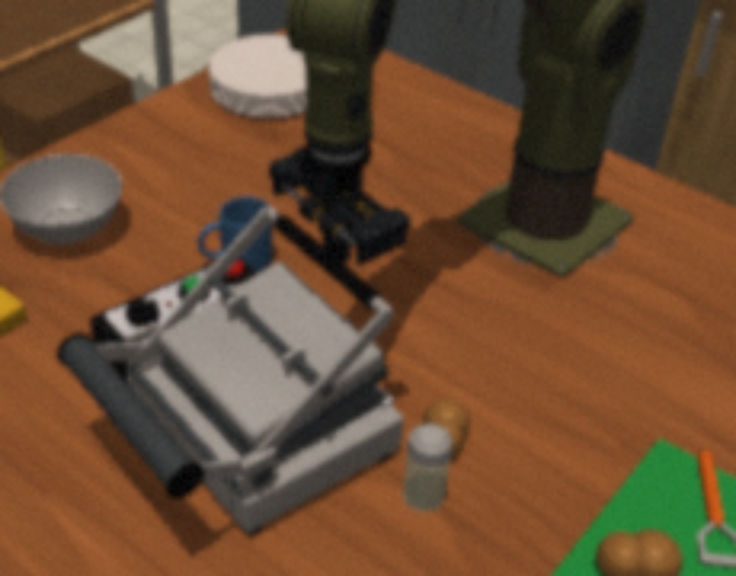

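Call:
{"name": "carry_out", "arguments": {
  "linear": [
    [0.009, -0.002, 0.006],
    [0.013, -0.002, 0.011],
    [0.017, -0.003, 0.016],
    [0.021, -0.004, 0.02],
    [0.025, -0.005, 0.025],
    [0.029, -0.005, 0.029],
    [0.033, -0.006, 0.033],
    [0.037, -0.007, 0.037]
  ],
  "roll": [0, 0, 0, 0, 0, 0, 0, 0]
}}

```text
clock: 9.42
tool_pos: [0.5516, 0.0028, 0.2841]
eef_rot: [0.089, 0.996, 0.002, -0.019]
contact_force: [-18.6, 1.9, 13.2]
opening: 0.002
```

```bash
python3 bar.py sc3
```

```text
9.4167 [0.5516 0.0028 0.2841] [-18.5943   1.9425  13.2473]
```

View pics/sc3.png

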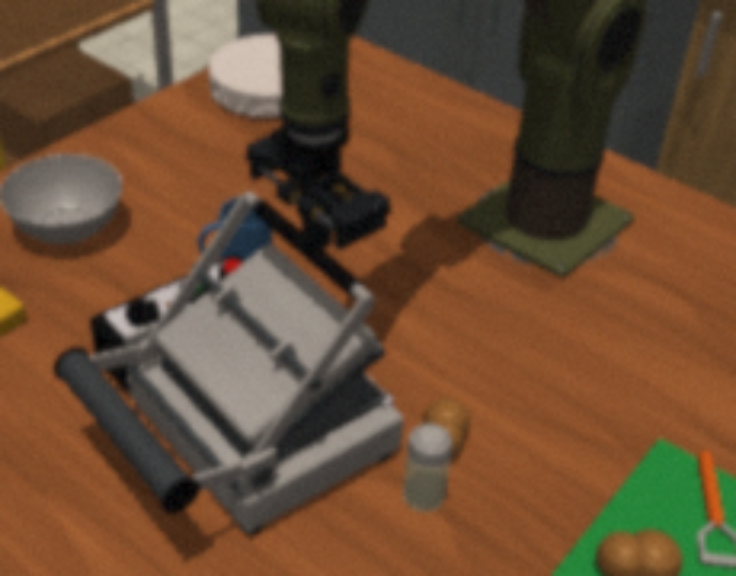

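Call:
{"name": "carry_out", "arguments": {
  "linear": [
    [0.005, -0.001, 0.004],
    [0.008, -0.002, 0.007],
    [0.011, -0.002, 0.01],
    [0.014, -0.003, 0.013],
    [0.017, -0.003, 0.0155],
    [0.02, -0.004, 0.018],
    [0.023, -0.005, 0.0205],
    [0.026, -0.005, 0.023]
  ],
  "roll": [0, 0, 0, 0, 0, 0, 0, 0]
}}

```text
clock: 10.13
tool_pos: [0.5795, -0.0022, 0.3088]
eef_rot: [0.09, 0.996, 0.002, -0.017]
contact_force: [-4.2, 1.2, 3.2]
opening: 0.011
```

```bash
python3 bar.py sc4
```

```text
10.1333 [ 0.5795 -0.0022  0.3088] [-4.1566  1.2011  3.1842]
```

View pics/sc4.png

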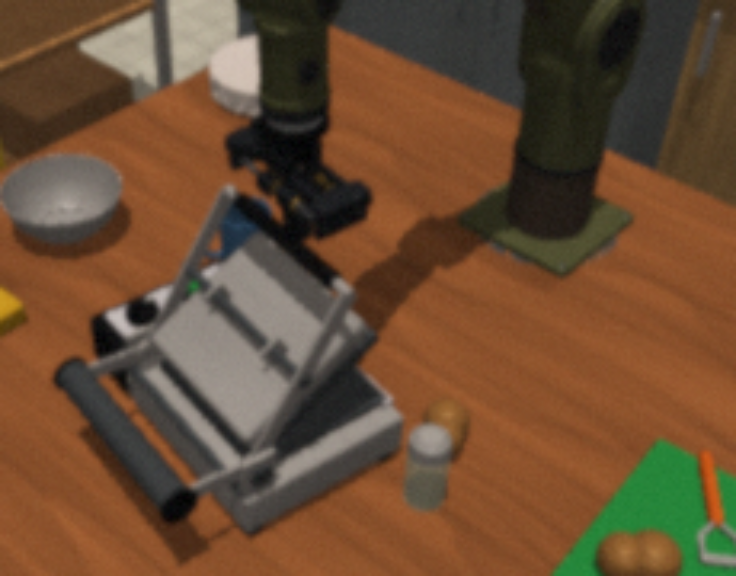

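Call:
{"name": "carry_out", "arguments": {
  "linear": [
    [0.003, -0.001, 0.002],
    [0.006, -0.001, 0.004],
    [0.009, -0.002, 0.006],
    [0.012, -0.002, 0.008],
    [0.015, -0.003, 0.01],
    [0.018, -0.003, 0.0115],
    [0.02, -0.004, 0.013],
    [0.022, -0.004, 0.0135]
  ],
  "roll": [0, 0, 0, 0, 0, 0, 0, 0]
}}

```text
clock: 10.85
tool_pos: [0.6034, -0.0068, 0.3229]
eef_rot: [0.09, 0.996, 0.002, -0.015]
contact_force: [1.4, 0.4, -0.6]
opening: 0.007
```

```bash
python3 bar.py sc5
```

```text
10.85 [ 0.6034 -0.0068  0.3229] [ 1.3943  0.3944 -0.6172]
```

View pics/sc5.png

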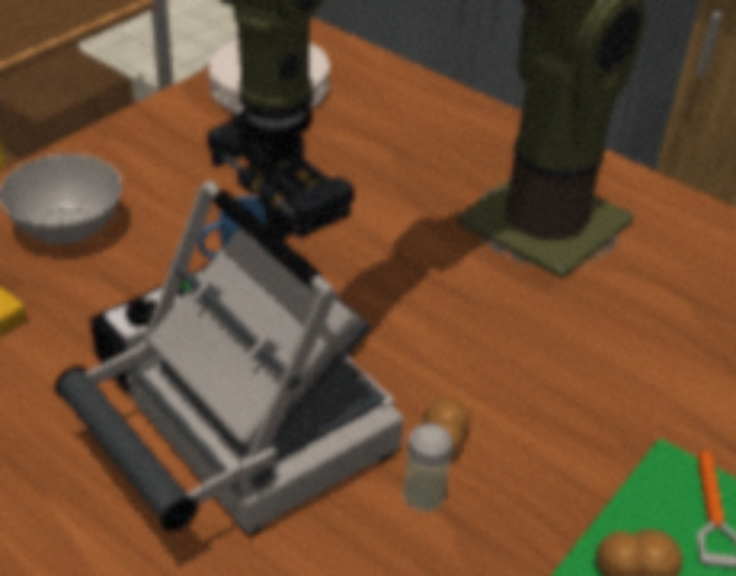

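Call:
{"name": "carry_out", "arguments": {
  "linear": [
    [0.002, 0, 0.001],
    [0.003, -0.001, 0.002],
    [0.004, -0.001, 0.002],
    [0.004, -0.001, 0.002],
    [0.004, -0.001, 0.002],
    [0.004, -0.001, 0.002]
  ],
  "roll": [0, 0, 0, 0, 0, 0]
}}

```text
clock: 11.4
tool_pos: [0.6075, -0.0076, 0.3248]
eef_rot: [0.09, 0.996, 0.002, -0.015]
contact_force: [0.2, -0.4, -1.1]
opening: 0.008
```

```bash
python3 bar.py sc6
```

```text
11.4 [ 0.6075 -0.0076  0.3248] [ 0.1768 -0.3879 -1.0813]
```

View pics/sc6.png

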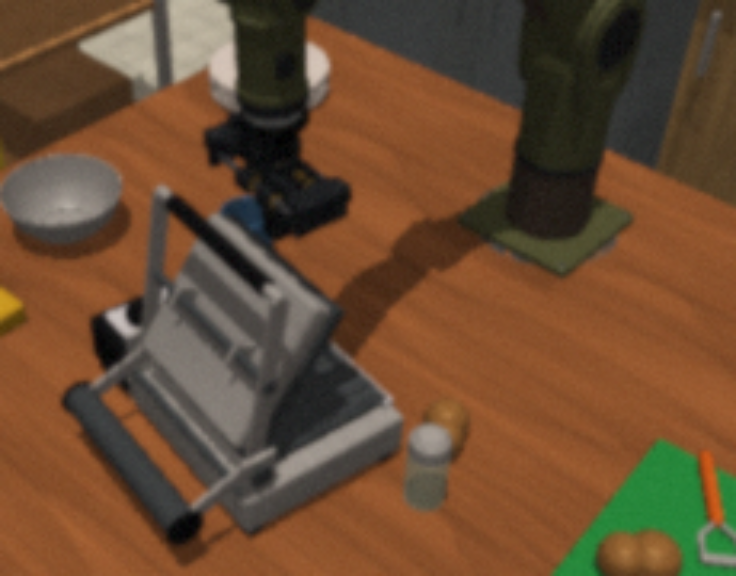

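Call:
{"name": "carry_out", "arguments": {
  "linear": [
    [-0.01, 0.002, 0.015],
    [-0.025, 0.005, 0.03],
    [-0.045, 0.008, 0.045],
    [-0.07, 0.012, 0.055],
    [-0.095, 0.017, 0.06],
    [-0.115, 0.02, 0.06],
    [-0.125, 0.022, 0.06],
    [-0.13, 0.023, 0.06]
  ],
  "roll": [0, 0, 0, 0, 0, 0, 0, 0]
}}

```text
clock: 12.12
tool_pos: [0.4759, 0.0157, 0.3853]
eef_rot: [0.089, 0.996, 0.002, -0.015]
contact_force: [0.3, -0.3, -0.2]
opening: 0.008
```

Call:
{"name": "carry_out", "arguments": {
  "linear": [
    [0, 0, 0],
    [0, 0, 0],
    [0, 0, 0],
    [0, 0, 0],
    [0, 0, 0],
    [0, 0, 0],
    [0, 0, 0],
    [0, 0, 0]
  ],
  "roll": [0, 0, 0, 0, 0, 0, 0, 0]
}}

```text
clock: 12.78
tool_pos: [0.476, 0.0157, 0.3852]
eef_rot: [0.089, 0.996, 0.002, -0.016]
contact_force: [-0.2, 0.6, -0.4]
opening: 0.008
```

```bash
python3 bar.py sc7
```

```text
12.7833 [0.476  0.0157 0.3852] [-0.1836  0.6031 -0.4267]
```

Call:
{"name": "carry_out", "arguments": {
  "linear": [
    [0, 0, 0],
    [0, 0, 0],
    [0, 0, 0],
    [0, 0, 0],
    [0, 0, 0],
    [0, 0, 0],
    [0, 0, 0],
    [0, 0, 0]
  ],
  "roll": [0, 0, 0, 0, 0, 0, 0, 0]
}}

```text
clock: 13.5
tool_pos: [0.476, 0.0157, 0.3852]
eef_rot: [0.089, 0.996, 0.002, -0.015]
contact_force: [-0.0, -0.9, 1.1]
opening: 0.01
```

```bash
python3 bar.py sc8; python3 - <<'E'
from h import *
np.set_printoptions(precision=4,suppress=True)
p=snapshot("scene")
for d in tip_of(p,"bar")[:2]: print(d["pixel"],d["confidence"],w(p,d["pixel"]))
p=snapshot("top");save(p,"top8")
for q in("shaker","mug","potato_a","bowl"):
    for d in cut_out(p,q)[:2]:
        v,u=np.nonzero(d["region"]&(p["range_z"]>0));R=np.array([w(p,(a,b)) for a,b in zip(u,v)]);print(q,round(d["confidence"],2),np.median(R,0))
E
```

```text
13.5 [0.476  0.0157 0.3852] [-0.0225 -0.894   1.1107]
[228.5, 170.0] 0.88 [ 0.7402 -0.0084  0.3504]
shaker 0.79 [0.5694 0.2063 0.1038]
shaker 0.47 [ 0.4059 -0.2872  0.0088]
mug 0.69 [ 0.4023 -0.2859  0.0111]
potato_a 0.9 [0.5003 0.4604 0.0592]
potato_a 0.88 [0.4839 0.1709 0.0419]
bowl 0.95 [ 0.5498 -0.5577  0.0249]
```

View pics/sc8.png

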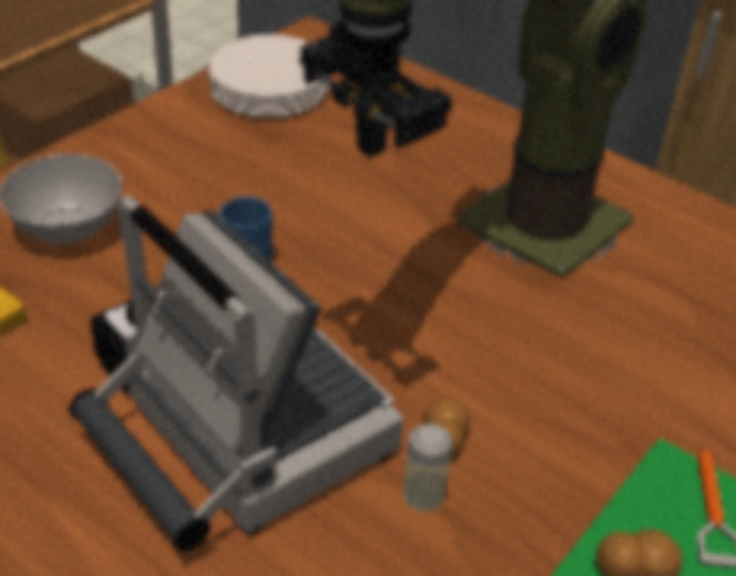

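View pics/top8.png

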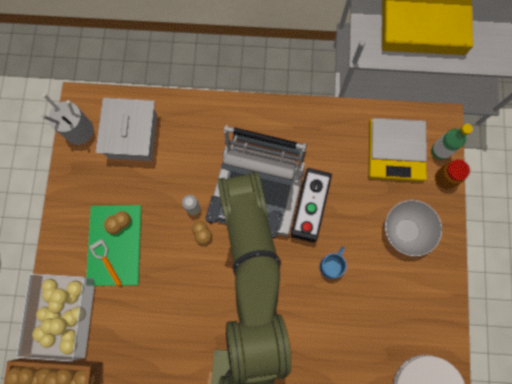

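```bash
python3 -c "
from h import *
p=snapshot('scene')
for d in tip_of(p,'bar')[:1]: print(d['pixel'],w(p,d['pixel']))
print(finish_job())"
```

```text
[225.6, 168.6] [ 0.74231213 -0.02051187  0.35099416]
the job is handed in; nothing more can be done
None
```

I pressed the red stop button, let it come back, then pushed the plate up by its front bar until it went over by itself. I handed the job in at about 13.5 s.

- **Stop button:** I pressed with the shut fingertips until the button bottomed, with the tips about 106 mm above the table. The force read 20 N there, well above the 5 N it needs. After I lifted off, the red button measured 112 mm high again, so it is fully out. The green button also measured 112 mm, and I never went near it.
- **Plate:** I pushed with the front of the shut fingers along the bar's arc, at about 0.3 rad/s or less. The push peaked at about 19 N sideways. Along with it there was 13 N of friction working against the motion, because the finger stuck on the bar. I corrected this by raising the finger a little more. The force fell to zero just past the balance point, and the plate went over without contact.
- **Last checks:** The top of the bar is at about 0.351 m, where it should be at the open stop. It held that height in the last two pictures, though the networks' sideways reading of the bar's middle differed by about 12 mm between them. The shaker, mug, near potato and bowl are within about 2 mm of where they started. I compared the potato on the green board by network only; it is also within about 2 mm. I checked the peeler only by eye, and it looks unmoved. The arm stands clear in front of the grill, touching nothing.

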